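# Draw the red trimming tool from its slanted stand and set it to soak

### The arm

A 6-joint arm with a two-finger parallel gripper is mounted at the origin on the work surface. World frame = base frame: x ahead of the robot, y to its left, z up, the work surface at z = 0. Lengths are in mm, angles in rad, forces in N, time in s.
With the tool pointing down it reaches from about 300 to 875 mm from the base axis. Payload 6.4 kg.
Tool frame: the origin (TCP) lies on the centre line of the jaws, within the pads' length; the fingertips stand 19 mm ahead of it and the grasp point (between the pads) is the TCP (arm.tips_ahead is the distance from the TCP to the fingertips, in mm); x points along the fingers, z is the direction in which the jaws open and shut, and the axes are right-handed (so a half turn about x gives the same grasp; the last joint's range is limited). The gripper opens to 88 mm and grips with 3 to 60 N. Pads are 18 mm wide; open, the fingers measure 123 mm over their backs; the gripper's body (75 mm by 187 mm) begins 45 mm behind the grasp point.
Start: joints at [-1.451, 0.181, 1.607, -0, 1.354, -0.206], TCP at [184.055, -544.762, 257.714] pointing down, gripper open.
Joint ranges: [-2.99, 2.99], [-0.89, 2.07], [0.3, 2.58], [-1.14, 4.28], [0, 2.63], [-3.12, 3.12]. Speed limits (rad/s): [2.57, 2.57, 3.01, 3.14, 3.14, 3.14].

### API

Orientations are given as a unit quaternion [w, x, y, z].
In Python, from workcell import readout, read_camera, get_calibration, arm gives the robot as it stands.
- The arm moves only by the shell command python3 -m handwheel 'ROWS' [FORCE]. ROWS is JSON, a list of rows, each a list of 7 numbers: the shift along the tool's x, y, z in cm, then the turn, a rotation vector about the tool's x, y, z in rad, then the opening, from -1 (shut) to 1 (fully open). In form: [[tx, ty, tz, ax, ay, az, claw], ...]. A call has exactly 10 rows; each row is the pose to reach, as a shift and turn from the pose commanded when the call began, along the tool's axes at that moment; what a row does not reach only later rows make up. A row lasts 1/8 s, in which the tool goes at most 62.5 mm and 10.7 degrees, less where a joint would pass 70% of its speed; a pose out of reach is approached as far as the arm can. A call with a gripper value outside its range is refused whole. The fingers move at their own pace and stop on an object; FORCE is the grip in N (left out, the last holds). Time passes only in rows, so rows that repeat a pose let the fingers close, or fill a call up. It gives the time, the measured TCP pose, the force and the opening at its end, in the units of the state.
- readout.sense(): the state, without advancing time (a new reading comes with each control period).
- read_camera(name): name is "scene" or "top" or "wrist"; returns the picture (420x560x3 uint8, blue, green, red); there is no depth.
- get_calibration(name): a dict with "fov_y" (degrees; the focal length in pixels is half the picture's height over the tangent of half this angle, whatever the lens; pixels are square), "cx", "cy" (the principal point, pixels), "R" (3x3) and "t" (3): a world point X has camera coordinates R X + t; the wrist camera has in their place "mount" (4x4, takes a point from camera to tool coordinates, whose origin is the TCP and whose axes are the tool frame's). Camera axes: x right, y down, z forward; pixel columns grow to the right and rows downward; lengths in mm; the calibration is good to about 2 mm. The wrist camera is an equidistant fisheye: a pixel r from the principal point sees the ray r / f radians off the axis. A picture is of the moment at which its call begins: read the wrist's pose just before it. get_calibration takes no time and is no camera call.
- arm.finish_job(): hands the job in, once; it reports no verdict.
The state is a dict: "time_s": time; "q": joint angles; "qd": joint speeds; "joint_efforts": joint torques, N m; "eef_pos": TCP position; "tool_rot": TCP orientation; "wrist_force": force on the tool from outside, world axes, zero at the start; "torque": the same for the moment, N m; "finger_gap": opening from 0.0 (shut) to 1.0 (fully open).
Only numpy, scipy, OpenCV 4.12 (cv2) and the standard library are available. Lean on these libraries where they do the work, as an engineer would, in place of code of your own. Each camera call takes 0.05 s, during which the arm holds its last target. There are 200 camera calls.

### The job

Take the red-handled trimming tool from the light slanted stand under the lamp, drawing it straight out along its sleeve so that the stand neither tips nor shifts, and put it in the blue crock, loop end down. Lower it gently until you feel the loop rest on the drain grid inside before you let go, so that the tool stays leaning in the crock with its handle above the rim. Leave the lamp, the other tool, the bowl and the tumbler undisturbed.

Things in the scene. Friction and masses are not known exactly. Their poses are not given: they have to be found in the camera images.
- trimmer: The tool to take: 200 mm long, 55 g, red round handle of diameter 20 mm. Origin at the end of its steel loop; +z runs along the tool to the top of the handle. Loop (18 by 4 mm) from 0 to 45 mm, ferrule of diameter 12 mm to 72 mm, handle from there to 200 mm. It balances 80 mm from the loop end. It stands loop down in either sleeve of the stand, leaning 38 degrees, its last 110 mm out.
- trimmer_top (a point): Centre of the top end of the red handle, 200 mm from the loop end.
- spare: The other trimming tool, same shape and size but a pale wooden handle, in the stand's other sleeve. It stays there.
- stand: Light loose tool stand (110 to 220 g empty): plywood foot 130 (x) by 150 (y) by 8 mm, two white square sleeves. Origin: centre of the underside, z up. Sleeves rise along (-0.616, 0, 0.788), 38 degrees from vertical, leaning to -x (roughly to the robot). Inside 22 mm square, 90 mm deep (1 mm of play), walls 4 mm; inner bottom centre at (35, +45 or -45, 22) mm, mouth at (-20, +45 or -45, 93) mm.
- lamp: Fixed LED bar lamp whose bar hangs over the stand and blocks a straight-down grasp of the tools; they lean out from under it. Origin on the table below the bar. Bar: x from -25 to 11 mm, y from -240 to 110 mm, from 300 to 327 mm above the table. Post of diameter 20 mm at y = -225 mm on a foot 110 mm square, 22 mm high.
- crock: Fixed round blue crock, open at the top: 120 mm high, outer diameter 122 mm, inner 110 mm. Origin at the centre of its underside, z up. Inside lies a flat grey drain grid that fills the crock; its upper face is somewhere between 16 and 40 mm above the table, differs each time and is not tracked: feel for it. It does not give way under a light load.
- bowl: Loose terracotta bowl, diameter 120 mm, 60 mm high, origin at the centre of its underside. A bystander.
- tumbler: Loose pale tumbler, diameter 72 mm, 95 mm high, origin at the centre of its underside. A bystander.
Mind the look-alikes: they are no part of the job. Of the things like the trimmer, leave any that is yellow; of the rest the smaller one is meant. Several things have the shape of the spare; the one meant has the colours described above.

How it is judged:
By the outcome, as a careful person would: the job done as asked, in the order asked, and still so for the second after the job is handed in, with the robot touching nothing.
It also fails if it takes over 51 s, if anything falls off the work surface, if the arm or the gripper's body presses on something with over 40 N, if the wrist force passes 120 N, or if a joint passes its speed limit or range.

## Working session

There is one attempt and no reset: what is moved stays moved. The work goes in short steps, Python scripts to look and compute and a shell command to move; the robot and the scene stay as the last step left them, time stands still between calls to the robot, and variables do not carry over. Pictures are saved under pics/ and viewed, about 8 in all and at most 12, crops included, and the job is handed in when it is done.

```bash
mkdir -p pics; ls
python3 - <<'E'
from workcell import readout, read_camera, get_calibration, arm
import cv2,numpy as np
s=readout.sense();print(s)
for n in("scene","top","wrist"):
    im=read_camera(n);cv2.imwrite(f"pics/{n}0.png",im)
    print(n,get_calibration(n))
E
```

```text
pics
{'time_s': 0.0, 'q': array([-1.45129336e+00,  1.81493625e-01,  1.60796814e+00,  3.09656885e-06,
        1.35381970e+00, -2.06294016e-01]), 'qd': array([ 0.00109488, -0.00020171,  0.00093187, -0.00101312,  0.00035462,
        0.00165797]), 'joint_efforts': array([-1.43954358e-04, -4.33877456e+01, -3.41843069e+01,  7.02702859e-02,
        3.86576483e-02, -1.40878278e-04]), 'eef_pos': array([ 183.99766867, -544.24764001,  256.85604892]), 'tool_rot': array([ 0.57406714,  0.41273206,  0.57487254, -0.41185038]), 'wrist_force': array([0.41499693, 0.14146863, 0.72762332]), 'torque': array([-0.00553579,  0.03155698,  0.02623416]), 'finger_gap': 1.002743266073029}
scene {'fov_y': 52.531246175784226, 'cx': 277.77836789125854, 'cy': 208.19290437720687, 'R': array([[ 2.68262606e-01,  9.63345673e-01,  5.37750146e-04],
       [ 8.05251258e-01, -2.23931628e-01, -5.49021892e-01],
       [-5.28777445e-01,  1.47715068e-01, -8.35807796e-01]]), 't': array([ -32.57049272, -390.3211336 , 1623.97835345])}
top {'fov_y': 47.9511548180013, 'cx': 280.59015909471697, 'cy': 200.1882077720353, 'R': array([[ 0.02502397, -0.99956501,  0.01560734],
       [-0.98477318, -0.02733432, -0.17168171],
       [ 0.17203365, -0.01107354, -0.98502883]]), 't': array([-157.1428032 ,  539.59626267, 1381.46131629])}
wrist {'fov_y': 65.70646984690485, 'cx': 283.83228020983603, 'cy': 213.88124040747974, 'mount': array([[-7.54666338e-04, -3.22977269e-01,  9.46406421e-01,
        -1.26303674e+02],
       [-2.65147202e-04, -9.46406593e-01, -3.22977539e-01,
         8.44569713e+01],
       [ 9.99999680e-01, -4.94677291e-04,  6.28584679e-04,
         5.82843770e-01],
       [ 0.00000000e+00,  0.00000000e+00,  0.00000000e+00,
         1.00000000e+00]])}
```

Run:
```python
import cv2
for n in("scene","top"):
    im=cv2.imread(f"pics/{n}0.png");cv2.imwrite(f"pics/{n}0b.png",cv2.resize(im,(800,600),interpolation=cv2.INTER_CUBIC))
```

```text
(no output)
```

View pics/scene0b.png

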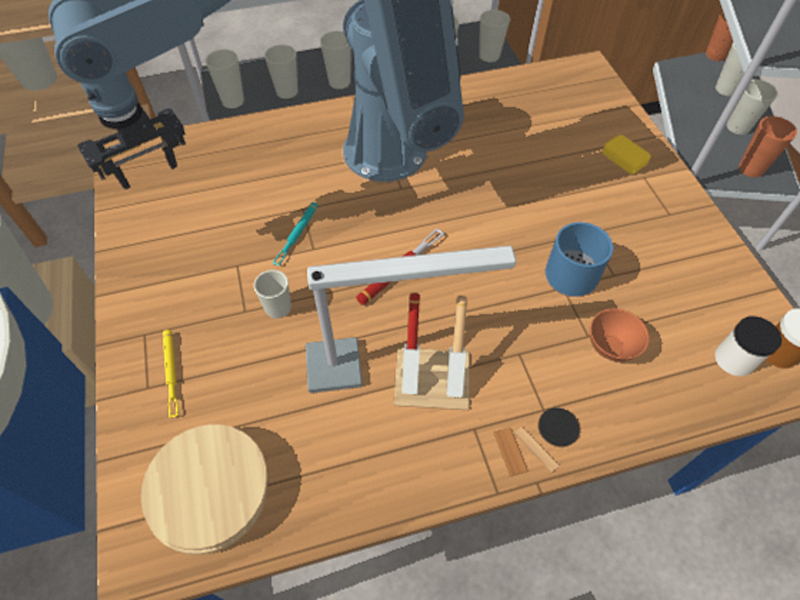

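View pics/top0b.png

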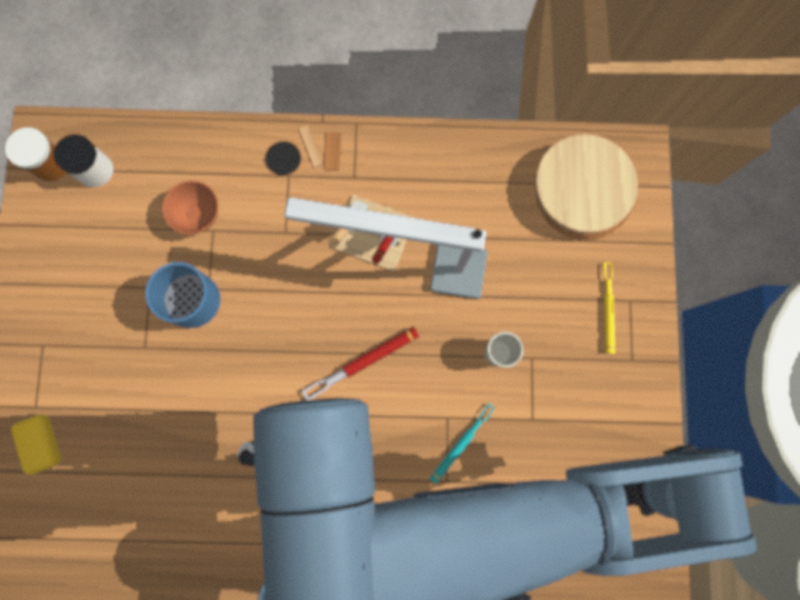

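The scene view (800 px) shows these possible matches for the trimmer:
- Red tool in the stand at (413,320).
- Larger red tool lying on the table at (400,270).
- Yellow tool at (172,370).
- Teal tool at (297,235).

The spare is the pale tool at (459,325) and the crock is at (580,260). I choose the red tool in the stand and will check it in one close crop.

Run:
```python
import cv2,numpy as np
a=cv2.imread("pics/scene0.png")[165:290,210:370];b=cv2.imread("pics/top0.png")[130:215,190:350]
f=lambda i:cv2.resize(i,None,fx=5,fy=5,interpolation=cv2.INTER_CUBIC)
cv2.imwrite("pics/c1.png",cv2.resize(a,None,fx=4.8,fy=4.8,interpolation=cv2.INTER_CUBIC)); cv2.imwrite("pics/c2.png",f(b))
```

```text
(no output)
```

View pics/c1.png

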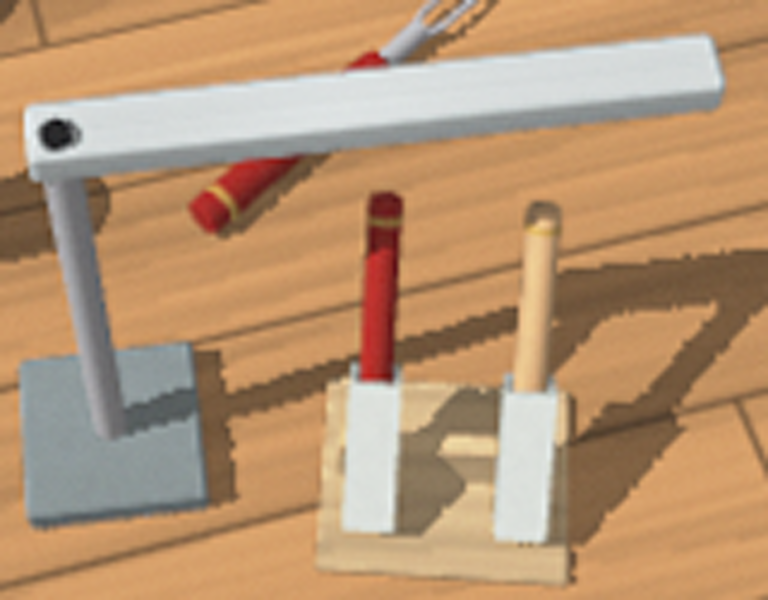

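View pics/c2.png

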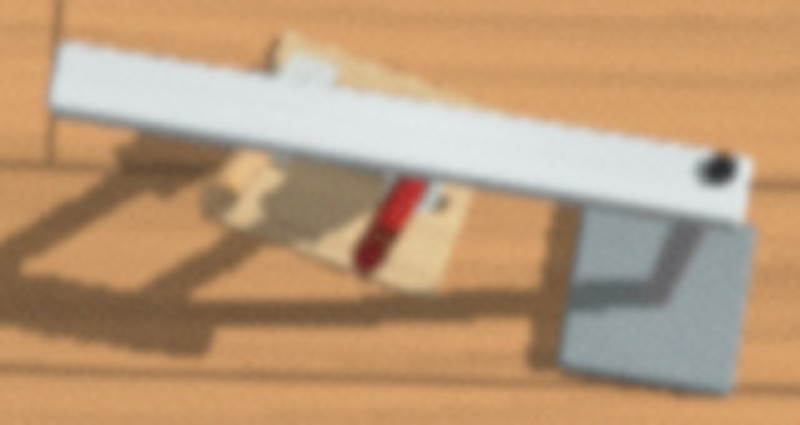

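The crop shows the red trimmer in the stand's lamp-post-side sleeve, with its top at (386,202) in c1 and (367,262) in c2. It is clear of the lamp bar. Next I fit the poses.

```bash
cat > h.py <<'E'
import numpy as np,cv2
from scipy.optimize import least_squares,minimize
from scipy.spatial.transform import Rotation as Ro
from workcell import readout,read_camera,get_calibration,arm
C={n:get_calibration(n) for n in("scene","top","wrist")}
F=lambda c:210/np.tan(np.radians(c["fov_y"]/2))
def proj(n,X):
    c=C[n];P=np.atleast_2d(X)@c["R"].T+c["t"]
    return P[:,:2]/P[:,2:]*F(c)+[c["cx"],c["cy"]]
def ray(n,p):
    c=C[n];R=c["R"];d=R.T@np.r_[(np.array(p)-[c["cx"],c["cy"]])/F(c),1];return -R.T@c["t"],d/np.linalg.norm(d)
def tri(ps,pt):
    return least_squares(lambda X:np.r_[(proj("scene",X)-ps).ravel(),(proj("top",X)-pt).ravel()],[500,0,100])
def pose(p,L):
    c,s=np.cos(p[2]),np.sin(p[2]);L=np.atleast_2d(L)
    return np.c_[p[0]+c*L[:,0]-s*L[:,1],p[1]+s*L[:,0]+c*L[:,1],L[:,2]]
S1=lambda u,v:(210+u/4.8,165+v/4.8)
T1=lambda u,v:(190+u/5,130+v/5)
def fitpose(obs,x0):
    f=lambda p:np.concatenate([(proj(n,pose(p,l))-q).ravel() for n,l,q in obs])
    r=least_squares(f,x0,loss="soft_l1");return r.x,f(r.x).reshape(-1,2).round(1)
E
python3 - <<'E'
from h import *
np.set_printoptions(suppress=True,precision=1)
t=tri(S1(386,202),T1(367,262));print("top",t.x,t.fun)
t=tri(S1(543,210),T1(214,203));print("sparetop",t.x,t.fun)
st=[("scene",(-65,-75,8),S1(333,382)),("scene",(-65,75,8),S1(573,390)),("scene",(65,-75,0),S1(317,571)),("scene",(65,75,0),S1(567,584)),
("top",(-65,-75,8),T1(435,293)),("top",(65,75,8),T1(285,35))]
p,r=fitpose(st,[600,0,0]);print("stand",p,np.degrees(p[2]),r.tolist());print(pose(p,[[-88,-45,180],[-88,45,180],[-20,-45,93]]))
la=[("scene",(-25,110,327),S1(712,36)),("scene",(-25,-240,327),S1(25,108)),("scene",(11,110,327),S1(721,82)),
("top",(11,110,327),T1(60,42)),("top",(-25,110,327),T1(50,108)),("top",(11,-240,327),T1(752,160)),("top",(-25,-240,327),T1(745,222))]
p,r=fitpose(la,[600,0,0]);print("lamp",p,r.tolist())
a=np.linspace(0,6.28,60)
def cyl(x,y,r,h):return np.r_[np.c_[x+r*np.cos(a),y+r*np.sin(a),0*a],np.c_[x+r*np.cos(a),y+r*np.sin(a),0*a+h]]
M={}
for n,box in(("scene",(375,150,440,215)),("top",(90,175,165,240))):
    im=cv2.imread(f"pics/{n}0.png");h=cv2.cvtColor(im,cv2.COLOR_BGR2HSV)
    m=((h[...,0]>95)&(h[...,0]<120)&(h[...,1]>90)).astype(np.uint8);k=np.zeros_like(m);k[box[1]:box[3],box[0]:box[2]]=1;m*=k
    m=cv2.morphologyEx(m,cv2.MORPH_OPEN,np.ones((3,3)))
    hu=cv2.convexHull(cv2.findNonZero(m));M[n]=cv2.fillPoly(np.zeros((1680,2240),np.uint8),[(hu*4+2).astype(np.int32)],1);print(n,m.sum(),cv2.boundingRect(hu))
def cost(p):
    e=0
    for n in M:
        hu=cv2.convexHull(((proj(n,cyl(*p,61,120))+.5)*4).astype(np.float32)).astype(np.int32)
        e+=(M[n]!=cv2.fillPoly(np.zeros_like(M[n]),[hu],1)).mean()
    return e*1e3
r=minimize(cost,[520,250],method="Nelder-Mead",options=dict(initial_simplex=[[450,280],[520,280],[450,200]]));print("crock",r.x,r.fun,[x.mean()*1e3 for x in M.values()])
for n,ps,pt in(("tumbler rim",(271,281),(505,345)),("bowl rim",(620,332),(190,205)),("big red grip",(372,290),(404,338))):
    t=tri(np.array(ps)*.7,np.array(pt)*.7);print(n,t.x,t.fun)
E
```

```text
top [571.5 -91.  169.7] [-0.5  0.  -0.5 -0.1]
sparetop [602.   -5.8 171.6] [-0.1  0.  -0.1 -0. ]
stand [672.4 -77.4  -0.3] -18.995580124155477 [[-0.8, -1.4], [-1.2, -0.4], [-0.2, 0.4], [-0.0, 0.6], [-1.3, 0.1], [-1.1, -2.0]]
[[ 574.5  -91.3  180. ]
 [ 603.8   -6.2  180. ]
 [ 638.8 -113.4   93. ]]
lamp [620.9 -47.5  -0.1] [[-0.9, -2.1], [-1.7, -1.9], [0.8, 0.1], [-0.4, -0.9], [-1.2, -0.3], [0.7, -1.5], [0.1, 0.2]]
scene 1596 (383, 156, 46, 51)
top 912 (103, 185, 50, 43)
crock [506.4 308.2] 2.033110119047619 [np.float64(7.336575255102041), np.float64(6.869951105442177)]
tumbler rim [ 418.8 -353.4  109.4] [-0.  0. -0. -0.]
bowl rim [703.4 311.1  64.7] [-0.3  0.  -0.3 -0.1]
big red grip [ 436.7 -149.2   20.1] [-1.2  0.1 -1.1 -0.2]
```

```bash
cat >> h.py <<'E'
def cur():
    s=readout.sense();q=s["tool_rot"];return s,Ro.from_quat(np.r_[q[1:],q[0]]),s["eef_pos"]
def axes(yaw,tilt): # fingers at yaw, tilt from vertical; tool y toward robot/below
    h=-np.array([np.cos(yaw),np.sin(yaw),0]);t=np.sin(tilt)*h+[0,0,np.cos(tilt)]
    n=-np.cos(tilt)*h+[0,0,np.sin(tilt)];return np.c_[-t,-n,np.cross(t,n)],t,n
def go(R,p):
    s,Rc,pc=cur();d=Rc.inv().apply(np.array(p)-pc)/10;w=(Rc.inv()*Ro.from_matrix(R)).as_rotvec()
    print("row",d.round(2).tolist(),w.round(3).tolist(),"dist",np.linalg.norm(d).round(2),"ang",np.degrees(np.linalg.norm(w)).round(1))
def wpix(X):
    """world->wrist pixel now"""
    s,Rc,pc=cur();m=C["wrist"]["mount"];P=(Rc.inv().apply(np.atleast_2d(X)-pc)-m[:3,3])@m[:3,:3]
    r=np.linalg.norm(P[:,:2],axis=1);th=np.arctan2(r,P[:,2]);return P[:,:2]/r[:,None]*(th*F(C["wrist"]))[:,None]+[C["wrist"]["cx"],C["wrist"]["cy"]]
E
python3 - <<'E'
from h import *
np.set_printoptions(suppress=True,precision=3)
s,R,p=cur();print(R.as_matrix())
A,t,n=axes(np.radians(-19),np.radians(38));print(t,n,A)
go(A,np.array([573,-91,175])+80*t)
B=A@np.diag([1,-1,-1]);go(B,np.array([573,-91,175])+80*t)
E
```

```text
[[-0.     0.947  0.32 ]
 [ 0.001  0.32  -0.947]
 [-1.     0.    -0.001]]
[-0.582  0.2    0.788] [ 0.745 -0.257  0.616] [[ 0.582 -0.745  0.326]
 [-0.2    0.257  0.946]
 [-0.788 -0.616 -0.   ]]
row [1.95, 47.47, -33.51] [-2.369, -0.816, -0.28] dist 58.13 ang 144.5
row [1.95, 47.47, -33.51] [0.632, -0.219, 0.639] dist 58.13 ang 53.0
```

```bash
python3 -m handwheel '[[1.95,47.5,-33.5,-2.369,-0.816,-0.28,0],[1.95,47.5,-33.5,-2.369,-0.816,-0.28,0],[1.95,47.5,-33.5,-2.369,-0.816,-0.28,0],[1.95,47.5,-33.5,-2.369,-0.816,-0.28,0],[1.95,47.5,-33.5,-2.369,-0.816,-0.28,0],[1.95,47.5,-33.5,-2.369,-0.816,-0.28,0],[1.95,47.5,-33.5,-2.369,-0.816,-0.28,0],[1.95,47.5,-33.5,-2.369,-0.816,-0.28,0],[1.95,47.5,-33.5,-2.369,-0.816,-0.28,0],[1.95,47.5,-33.5,-2.369,-0.816,-0.28,0]]' 15
python3 - <<'E'
from h import *
s,R,p=cur();print(s["q"],R.as_matrix())
A,t,n=axes(np.radians(-19),np.radians(38))
go(A,np.array([573,-91,175])+80*t)
E
```

```text
time_s: 1.4
eef_pos: [528.2, -71.7, 237.9]
tool_rot: [0.765, -0.354, 0.538, 0.036]
wrist_force: [-0.2, -0.4, 0.9]
finger_gap: 0.501
[-0.23648745 -0.14350822  2.07447364 -0.33702134  0.7201601  -0.61881297] [[ 0.41954469 -0.43500186  0.79671553]
 [-0.32543617  0.7472704   0.57937747]
 [-0.8473922  -0.5023548   0.17194799]]
row [0.02, -0.17, -0.32] [-0.597, -0.205, -0.071] dist 0.37 ang 36.4
```

```bash
python3 -m handwheel '[[0,-0.2,-0.3,-0.6,-0.205,-0.07,0],[0,-0.2,-0.3,-0.6,-0.205,-0.07,0],[0,-0.2,-0.3,-0.6,-0.205,-0.07,0],[0,-0.2,-0.3,-0.6,-0.205,-0.07,0],[0,-0.2,-0.3,-0.6,-0.205,-0.07,0],[0,-0.2,-0.3,-0.6,-0.205,-0.07,0],[0,-0.2,-0.3,-0.6,-0.205,-0.07,0],[0,-0.2,-0.3,-0.6,-0.205,-0.07,0],[0,-0.2,-0.3,-0.6,-0.205,-0.07,0],[0,-0.2,-0.3,-0.6,-0.205,-0.07,0]]'
python3 - <<'E'
from h import *
s,R,p=cur();print(p,s["q"]);im=read_camera("wrist");cv2.imwrite("pics/w1.png",im)
A,t,n=axes(np.radians(-19),np.radians(38));go(A,np.array([573,-91,175])+80*t)
top=np.array([574,-91,174]);pr=lambda X:print(((wpix(X))*[800/560,600/420]).round(0).tolist())
pr([top,top-50*t,top-110*t,[604,-6,176]])
cv2.imwrite("pics/w1b.png",cv2.resize(im,(800,600),interpolation=cv2.INTER_CUBIC))
E
```

```text
time_s: 2.65
eef_pos: [525.3, -78.5, 238.7]
tool_rot: [0.679, -0.573, 0.413, 0.199]
wrist_force: [-0.6, -0.5, -0.2]
finger_gap: 0.501
[525.3261847  -78.47907881 238.68962845] [-0.38919324 -0.25656148  2.20188376  0.05974957  0.5361017  -1.66063114]
row [0.04, 0.05, 0.37] [-0.007, -0.005, -0.002] dist 0.38 ang 0.5
[[416.0, 331.0], [414.0, 300.0], [413.0, 273.0], [593.0, 333.0]]
```

View pics/w1b.png

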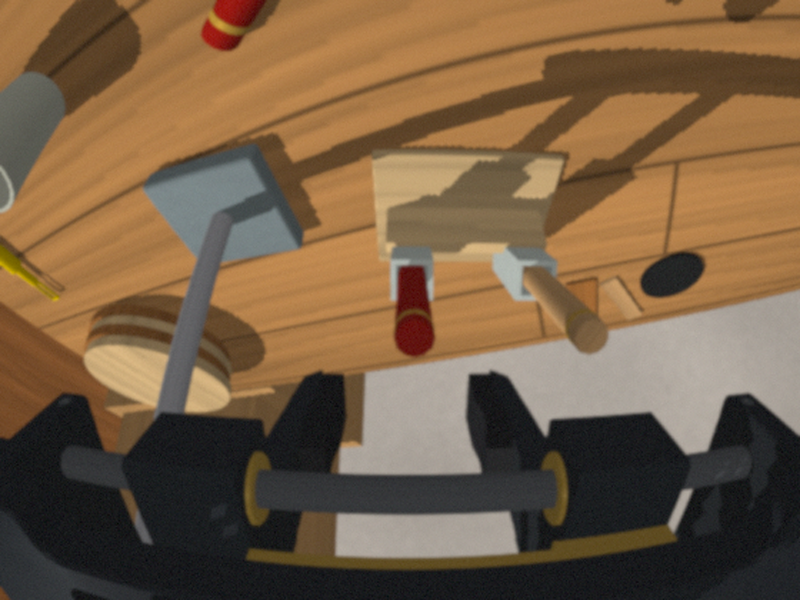

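The wrist view shows the red top at (414,335), the spare top at (590,333) and the sleeve mouth at about (412,270). The jaw mid-line is near x=405 and the lamp post is clear on the left. All of this matches the prediction within 4 px. I'll work out the exact lateral offset.

```bash
cat >> h.py <<'E'
def wray(px):
    """pixel (560 scale) -> ray in tool coordinates"""
    c=C["wrist"];d=np.array(px)-[c["cx"],c["cy"]];r=np.linalg.norm(d);th=r/F(c)
    v=np.r_[np.sin(th)*d/r,np.cos(th)];m=c["mount"];return m[:3,3],m[:3,:3]@v
def redmid(im,rows):
    hsv=cv2.cvtColor(im,cv2.COLOR_BGR2HSV);m=((hsv[...,0]<8)|(hsv[...,0]>172))&(hsv[...,1]>150);m[:,:240]=0;m[:,340:]=0
    return [(y,np.nonzero(m[y])[0].min(),np.nonzero(m[y])[0].max()) for y in rows if m[y].any()]
E
python3 - <<'E'
from h import *
np.set_printoptions(suppress=True,precision=2)
s,R,p=cur();im=cv2.imread("pics/w1.png")
print(redmid(im,range(186,252,6)))
top=np.array([573.3,-91.3,175]);print("pred tool coords",R.inv().apply(top-p), "mouth", R.inv().apply(np.array([638.8,-113.4,93])-p))
for px in((414*.7,335*.7),(412*.7,268*.7)):
    o,v=wray(px)
    for x in(80,190): print(px,x,o+v*(x-o[0])/v[0])
A,t,n=axes(np.radians(-19),np.radians(38));print(R.inv().apply(-t))
E
```

```text
[(192, np.int64(280), np.int64(296)), (198, np.int64(279), np.int64(296)), (204, np.int64(279), np.int64(297)), (210, np.int64(279), np.int64(298)), (216, np.int64(278), np.int64(300)), (222, np.int64(282), np.int64(297)), (228, np.int64(278), np.int64(301)), (234, np.int64(277), np.int64(302)), (240, np.int64(278), np.int64(302)), (246, np.int64(283), np.int64(297))]
pred tool coords [80.67  0.07  3.96] mouth [187.83  -4.09   4.94]
(289.79999999999995, 234.49999999999997) 80 [80.   -0.89  3.69]
(289.79999999999995, 234.49999999999997) 190 [190.   -46.14   5.76]
(288.4, 187.6) 80 [80.   32.12  2.57]
(288.4, 187.6) 190 [190.     4.49   4.03]
[ 1. -0.  0.]
```

```bash
python3 -m handwheel '[[0,0,0.2,0,0,0,0],[0,0,0.37,0,0,0,0],[1,0,0.37,0,0,0,0],[2,0,0.37,0,0,0,0],[3,0,0.37,0,0,0,0],[4,0,0.37,0,0,0,0],[5,0,0.37,0,0,0,0],[5,0,0.37,0,0,0,0],[5,0,0.37,0,0,0,0],[5,0,0.37,0,0,0,0]]'
python3 - <<'E'
from h import *
np.set_printoptions(suppress=True,precision=2)
s,R,p=cur();im=read_camera("wrist");cv2.imwrite("pics/w2.png",im)
rm=redmid(im,range(200,300,6));print([(int(a),(b+c)/2,int(c-b)) for a,b,c in rm])
c=cv2.resize(im[150:360,140:420],(800,600),interpolation=cv2.INTER_CUBIC);cv2.imwrite("pics/w2b.png",c)
top=np.array([573.3,-91.3,175]);print(R.inv().apply(top-p),p,wpix(top))
E
```

```text
time_s: 3.95
eef_pos: [555.6, -85.3, 199.7]
tool_rot: [0.679, -0.574, 0.413, 0.198]
wrist_force: [0.1, -0.6, 0.5]
finger_gap: 0.498
[(200, np.float64(286.5), 9), (206, np.float64(284.5), 19), (212, np.float64(284.0), 20), (218, np.float64(284.5), 21), (224, np.float64(284.0), 22), (230, np.float64(284.5), 25), (236, np.float64(284.0), 26), (242, np.float64(284.5), 27), (248, np.float64(285.0), 28), (254, np.float64(284.0), 24), (260, np.float64(285.0), 30), (266, np.float64(284.0), 32), (272, np.float64(284.5), 31), (278, np.float64(284.5), 27), (284, np.float64(284.5), 9)]
[30.96  0.45  0.28] [555.59 -85.34 199.69] [[284.91 266.41]]
```

View pics/w2b.png

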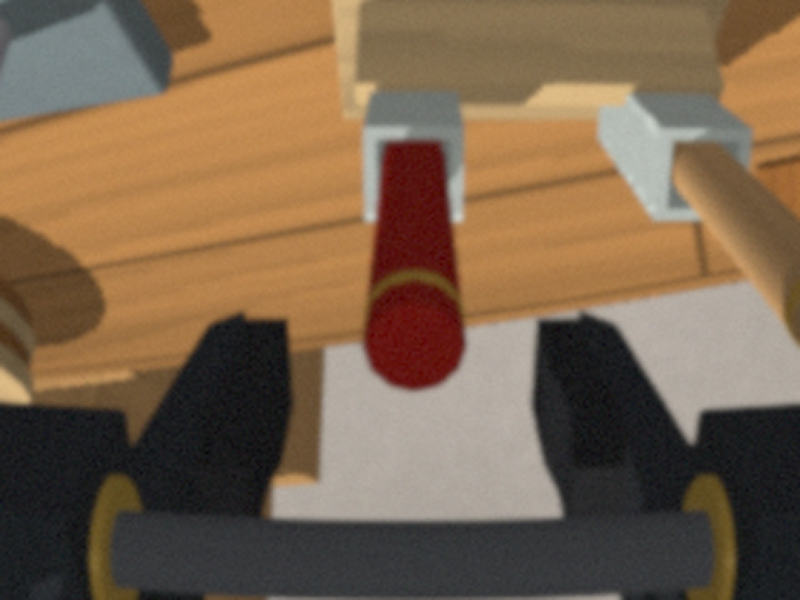

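The handle is centred between the fingers: its centre is at x=413 in the crop and the finger mid is at 413. I'll advance along the axis and close gently.

```bash
python3 -m handwheel '[[1,-0.05,0,0,0,0,0],[2,-0.1,0,0,0,0,0],[3,-0.1,0,0,0,0,0],[4,-0.1,0,0,0,0,0],[5,-0.1,0,0,0,0,0],[5.6,-0.1,0,0,0,0,0],[5.6,-0.1,0,0,0,0,-0.2],[5.6,-0.1,0,0,0,0,-0.3],[5.6,-0.1,0,0,0,0,-0.4],[5.6,-0.1,0,0,0,0,-0.45]]' 8 && python3 -m handwheel '[[0,0,0,0,0,0,-0.5],[0,0,0,0,0,0,-0.53],[0,0,0,0,0,0,-0.56],[0,0,0,0,0,0,-0.6],[0,0,0,0,0,0,-1],[0,0,0,0,0,0,-1],[0,0,0,0,0,0,-1],[0,0,0,0,0,0,-1],[0,0,0,0,0,0,-1],[0,0,0,0,0,0,-1]]' 12
python3 - <<'E'
from h import *
np.set_printoptions(suppress=True,precision=3)
s,R,p=cur();print(s["wrist_force"],s["finger_gap"]*88,p,s["time_s"],s["q"])
A,t,n=axes(np.radians(-19),np.radians(38));print(R.inv().apply(t))
for nme in("scene","wrist"): cv2.imwrite(f"pics/{nme}3.png",read_camera(nme))
E
```

```text
time_s: 5.25
eef_pos: [588.7, -97.0, 156.0]
tool_rot: [0.679, -0.574, 0.413, 0.198]
wrist_force: [-0.4, -0.2, -0.0]
finger_gap: 0.277
time_s: 6.5
eef_pos: [588.7, -97.1, 155.7]
tool_rot: [0.679, -0.573, 0.413, 0.198]
wrist_force: [-1.4, 0.9, 1.8]
finger_gap: 0.226
[-1.365  0.85   1.845] 19.866206859796772 [588.7   -97.062 155.719] 6.5 [-0.372  0.07   2.109  0.067  0.302 -1.66 ]
[-1.     0.002 -0.005]
```

```bash
python3 -m handwheel '[[-0.2,0,0,0,0,0,-1],[-0.5,0,0,0,0,0,-1],[-0.9,0,0,0,0,0,-1],[-1.4,0,0,0,0,0,-1],[-1.9,0,0,0,0,0,-1],[-2.4,0,0,0,0,0,-1],[-2.9,0,0,0,0,0,-1],[-3.4,0,0,0,0,0,-1],[-3.9,0,0,0,0,0,-1],[-3.9,0,0,0,0,0,-1]]' 20
python3 - <<'E'
from h import *
im=read_camera("scene");old=cv2.imread("pics/scene0.png")
cv2.imwrite("pics/scene4.png",im)
c=np.vstack([cv2.resize(i[190:290,220:360],(560,400),interpolation=cv2.INTER_CUBIC) for i in(im,)])
d=np.vstack([cv2.resize(i[190:290,220:360],(400,286),interpolation=cv2.INTER_CUBIC) for i in(old,im)])
cv2.imwrite("pics/s4b.png",d);print(readout.sense()["finger_gap"])
E
```

```text
time_s: 7.85
eef_pos: [566.0, -89.0, 186.8]
tool_rot: [0.679, -0.574, 0.413, 0.198]
wrist_force: [0.1, 0.4, -0.0]
finger_gap: 0.217
0.2196842192404615
```

View pics/s4b.png

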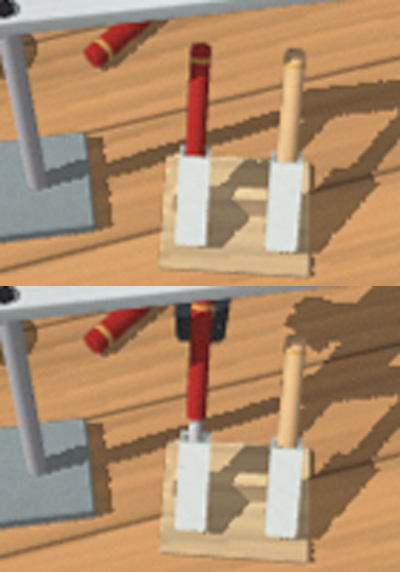

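The stand sits at the same pixels before and after, and the tool slides out cleanly. I'll continue drawing it out along the axis, then re-check the crock fit.

```bash
python3 -m handwheel '[[-0.8,0,0,0,0,0,-1],[-1.6,0,0,0,0,0,-1],[-2.4,0,0,0,0,0,-1],[-3.4,0,0,0,0,0,-1],[-4.4,0,0,0,0,0,-1],[-5.4,0,0,0,0,0,-1],[-6.4,0,0,0,0,0,-1],[-7.6,0,0,0,0,0,-1],[-9,0,0,0,0,0,-1],[-11,0,0,0,0,0,-1]]' 20
python3 - <<'E'
from h import *
s,R,p=cur();print(p,s["q"])
C0=np.array([506.4,308.2,0]);out=[]
a=np.linspace(0,6.28,80)
for n,b in(("scene",(370,145,450,215)),("top",(85,170,170,240))):
    im=cv2.imread(f"pics/{n}0.png");k=5;x0,y0,x1,y1=b
    c=cv2.resize(im[y0:y1,x0:x1],None,fx=k,fy=k,interpolation=cv2.INTER_CUBIC)
    for z,r in((120,61),(0,61),(120,55)):
        q=(proj(n,C0+np.c_[r*np.cos(a),r*np.sin(a),0*a+z])+.5-[x0,y0])*k
        cv2.polylines(c,[q.astype(np.int32)],True,(0,255,255),1)
    out.append(cv2.copyMakeBorder(c,0,360-c.shape[0],0,0,cv2.BORDER_CONSTANT)[:360,:400])
cv2.imwrite("pics/crock.png",np.hstack(out))
E
```

```text
time_s: 9.15
eef_pos: [501.6, -66.3, 273.5]
tool_rot: [0.679, -0.573, 0.414, 0.199]
wrist_force: [0.4, 0.6, -0.7]
finger_gap: 0.22
[501.64663528 -66.31828364 273.54113272] [-0.38176979 -0.38403516  2.2155325   0.04266523  0.65018815 -1.63730504]
```

View pics/crock.png

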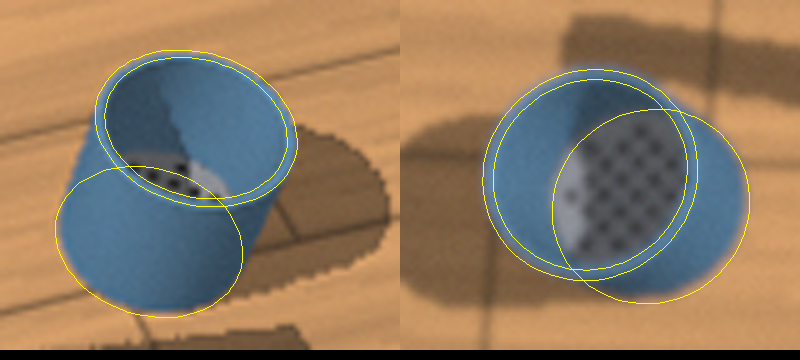

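The crock fit overlays well in both views. Next I compute the transfer.

Run:
```python
from h import *
s,R,p=cur()
A,_,_=axes(np.radians(-19),np.radians(38));go(A,[440,-50,335])
B,t,n=axes(np.radians(31.3),np.radians(30));Cc=np.array([506.4,308.2,0]);u=np.array([np.cos(.5463),np.sin(.5463),0])
P=Cc+28*u+175*t;P[2]=175+175*t[2];print(P);go(B,P)
M,tm,_=axes(np.radians(6),np.radians(34));go(M,[450,110,340])
```

```text
row [-8.75, 1.25, -0.52] [-0.007, -0.005, -0.002] dist 8.86 ang 0.5
[455.55952586 277.2888986  326.55444566]
row [-13.88, 9.24, 30.86] [-0.736, -0.495, 0.128] dist 35.07 ang 51.4
row [-11.84, 4.41, 14.9] [-0.361, -0.261, 0.066] dist 19.54 ang 25.8
```

```bash
python3 -m handwheel '[[-4.4,0.6,-0.3,0,0,0,-1],[-8.8,1.2,-0.5,0,0,0,-1],[-9.8,2.2,4.5,-0.12,-0.09,0.02,-1],[-10.8,3.2,9.5,-0.24,-0.17,0.04,-1],[-11.8,4.4,14.9,-0.36,-0.26,0.066,-1],[-12.4,5.8,19.5,-0.47,-0.33,0.08,-1],[-13,7,24,-0.58,-0.4,0.1,-1],[-13.5,8.2,28,-0.67,-0.46,0.115,-1],[-13.9,9.2,30.9,-0.736,-0.495,0.128,-1],[-13.9,9.2,30.9,-0.736,-0.495,0.128,-1]]' 20 && python3 -m handwheel '[[0,0,0,0,0,0,-1],[0,0,0,0,0,0,-1],[0,0,0,0,0,0,-1],[0,0,0,0,0,0,-1],[0,0,0,0,0,0,-1],[0,0,0,0,0,0,-1],[0,0,0,0,0,0,-1],[0,0,0,0,0,0,-1],[0,0,0,0,0,0,-1],[0,0,0,0,0,0,-1]]'
python3 - <<'E'
from h import *
s,R,p=cur();print(s["q"],s["wrist_force"])
B,t,n=axes(np.radians(31.3),np.radians(30));Cc=np.array([506.4,308.2,0]);u=np.array([np.cos(.5463),np.sin(.5463),0])
P=Cc+28*u+175*t;P[2]=175+175*t[2];go(B,P);print("down",R.inv().apply([0,0,-1]))
for n in("wrist","scene"): cv2.imwrite(f"pics/{n}5.png",read_camera(n))
a=cv2.resize(cv2.imread("pics/wrist5.png"),(560,420));b=cv2.imread("pics/scene5.png")[100:220,350:470]
cv2.imwrite("pics/v5.png",np.hstack([a[:,160:],cv2.resize(b,(400,420),interpolation=cv2.INTER_CUBIC)]))
E
```

```text
time_s: 10.4
eef_pos: [456.0, 278.6, 326.4]
tool_rot: [-0.494, 0.685, -0.174, -0.506]
wrist_force: [0.9, 0.1, -0.3]
finger_gap: 0.219
time_s: 11.65
eef_pos: [456.5, 277.5, 326.5]
tool_rot: [-0.494, 0.685, -0.175, -0.505]
wrist_force: [0.3, -0.1, 0.5]
finger_gap: 0.219
[ 0.2377929  -0.29966049  2.00236996  0.18830766  0.94357988 -1.95152527] [ 0.30909846 -0.11051165  0.4792926 ]
row [-0.05, 0.07, 0.03] [0.0, -0.0, 0.001] dist 0.09 ang 0.1
down [8.65636052e-01 5.00673506e-01 5.15458527e-04]
```

View pics/v5.png

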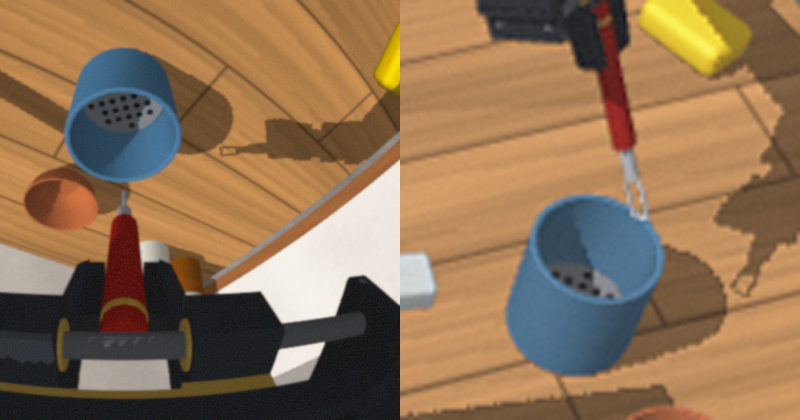

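The tool is held in line with the fingers and its loop hangs over the crock, roughly at (637,215) in the right panel. In the wrist view its lateral alignment matches the crock (both about x=123). I'll lower it to just above the highest possible grid height.

```bash
python3 -m handwheel '[[1.3,0.75,0,0,0,0,-1],[2.6,1.5,0,0,0,0,-1],[3.9,2.25,0,0,0,0,-1],[5.2,3,0,0,0,0,-1],[6.5,3.75,0,0,0,0,-1],[7.8,4.5,0,0,0,0,-1],[9,5.2,0,0,0,0,-1],[10,5.78,0,0,0,0,-1],[10.7,6.18,0,0,0,0,-1],[10.7,6.18,0,0,0,0,-1]]' 8; python3 -m handwheel '[[0,0,0,0,0,0,-1],[0.05,0.03,0,0,0,0,-1],[0.1,0.06,0,0,0,0,-1],[0.15,0.09,0,0,0,0,-1],[0.2,0.12,0,0,0,0,-1],[0.25,0.145,0,0,0,0,-1],[0.3,0.17,0,0,0,0,-1],[0.35,0.2,0,0,0,0,-1],[0.35,0.2,0,0,0,0,-1],[0.35,0.2,0,0,0,0,-1]]'
python3 - <<'E'
from h import *
s,R,p=cur();print(p[2]-175*.866,s["wrist_force"],s["torque"])
E
```

```text
time_s: 13.0
eef_pos: [456.3, 277.4, 202.2]
tool_rot: [-0.494, 0.685, -0.175, -0.506]
wrist_force: [-0.2, -0.0, -0.5]
finger_gap: 0.225
time_s: 14.25
eef_pos: [456.6, 277.4, 198.9]
tool_rot: [-0.494, 0.685, -0.175, -0.505]
wrist_force: [0.3, 0.4, -0.8]
finger_gap: 0.221
47.353915788367686 [ 0.3368013   0.41447154 -0.83802298] [-0.09333831  0.09787086 -0.01201095]
```

```bash
for i in 1; do python3 -m handwheel '[[0.05,0.03,0,0,0,0,-1],[0.1,0.06,0,0,0,0,-1],[0.15,0.09,0,0,0,0,-1],[0.2,0.12,0,0,0,0,-1],[0.25,0.145,0,0,0,0,-1],[0.3,0.17,0,0,0,0,-1],[0.35,0.2,0,0,0,0,-1],[0.35,0.2,0,0,0,0,-1],[0.35,0.2,0,0,0,0,-1],[0.35,0.2,0,0,0,0,-1]]'; done
python3 - <<'E'
from h import *
print([readout.sense()[k].round(2) for k in("wrist_force","torque")])
E
```

```text
time_s: 15.5
eef_pos: [456.7, 277.4, 194.9]
tool_rot: [-0.494, 0.685, -0.175, -0.505]
wrist_force: [0.9, -0.4, -1.0]
finger_gap: 0.22
[array([ 0.89, -0.44, -1.03]), array([-0.11,  0.1 , -0.05])]
```

```bash
python3 -m handwheel '[[0.05,0.03,0,0,0,0,-1],[0.1,0.06,0,0,0,0,-1],[0.15,0.09,0,0,0,0,-1],[0.2,0.12,0,0,0,0,-1],[0.25,0.145,0,0,0,0,-1],[0.3,0.17,0,0,0,0,-1],[0.35,0.2,0,0,0,0,-1],[0.35,0.2,0,0,0,0,-1],[0.35,0.2,0,0,0,0,-1],[0.35,0.2,0,0,0,0,-1]]'
python3 - <<'E'
from h import *
print([readout.sense()[k].round(2) for k in("wrist_force","torque")])
E
```

```text
time_s: 16.75
eef_pos: [456.7, 277.5, 190.9]
tool_rot: [-0.494, 0.685, -0.175, -0.505]
wrist_force: [-0.1, -0.3, -0.4]
finger_gap: 0.22
[array([-0.14, -0.34, -0.44]), array([-0.11,  0.17,  0.02])]
```

Loop estimate is now 39 mm, with no contact yet.

```bash
python3 -m handwheel '[[0.05,0.03,0,0,0,0,-1],[0.1,0.06,0,0,0,0,-1],[0.15,0.09,0,0,0,0,-1],[0.2,0.12,0,0,0,0,-1],[0.25,0.145,0,0,0,0,-1],[0.3,0.17,0,0,0,0,-1],[0.35,0.2,0,0,0,0,-1],[0.35,0.2,0,0,0,0,-1],[0.35,0.2,0,0,0,0,-1],[0.35,0.2,0,0,0,0,-1]]'
python3 - <<'E'
from h import *
print([readout.sense()[k].round(2) for k in("wrist_force","torque")])
E
```

```text
time_s: 18.0
eef_pos: [456.7, 277.5, 186.8]
tool_rot: [-0.494, 0.685, -0.175, -0.505]
wrist_force: [0.5, 0.6, -0.4]
finger_gap: 0.221
[array([ 0.47,  0.6 , -0.36]), array([-0.08,  0.12,  0.02])]
```

```bash
python3 -m handwheel '[[0.05,0.03,0,0,0,0,-1],[0.1,0.06,0,0,0,0,-1],[0.15,0.09,0,0,0,0,-1],[0.2,0.12,0,0,0,0,-1],[0.25,0.145,0,0,0,0,-1],[0.25,0.145,0,0,0,0,-1],[0.25,0.145,0,0,0,0,-1],[0.25,0.145,0,0,0,0,-1],[0.25,0.145,0,0,0,0,-1],[0.25,0.145,0,0,0,0,-1]]'
python3 - <<'E'
from h import *
print([readout.sense()[k].round(2) for k in("wrist_force","torque")])
E
```

```text
time_s: 19.25
eef_pos: [456.7, 277.5, 183.9]
tool_rot: [-0.494, 0.685, -0.175, -0.505]
wrist_force: [0.6, 0.1, 0.1]
finger_gap: 0.221
[array([0.6 , 0.08, 0.13]), array([-0.09,  0.12,  0.  ])]
```

```bash
python3 -m handwheel '[[0.05,0.03,0,0,0,0,-1],[0.1,0.06,0,0,0,0,-1],[0.15,0.09,0,0,0,0,-1],[0.2,0.12,0,0,0,0,-1],[0.25,0.145,0,0,0,0,-1],[0.25,0.145,0,0,0,0,-1],[0.25,0.145,0,0,0,0,-1],[0.25,0.145,0,0,0,0,-1],[0.25,0.145,0,0,0,0,-1],[0.25,0.145,0,0,0,0,-1]]'
python3 - <<'E'
from h import *
print([readout.sense()[k].round(2) for k in("wrist_force","torque")])
E
```

```text
time_s: 20.5
eef_pos: [456.7, 277.5, 181.0]
tool_rot: [-0.494, 0.685, -0.175, -0.505]
wrist_force: [0.9, 1.3, -0.5]
finger_gap: 0.219
[array([ 0.91,  1.3 , -0.54]), array([-0.06,  0.1 ,  0.03])]
```

```bash
python3 -m handwheel '[[0.05,0.03,0,0,0,0,-1],[0.1,0.06,0,0,0,0,-1],[0.15,0.09,0,0,0,0,-1],[0.2,0.12,0,0,0,0,-1],[0.25,0.145,0,0,0,0,-1],[0.25,0.145,0,0,0,0,-1],[0.25,0.145,0,0,0,0,-1],[0.25,0.145,0,0,0,0,-1],[0.25,0.145,0,0,0,0,-1],[0.25,0.145,0,0,0,0,-1]]'
python3 - <<'E'
from h import *
print([readout.sense()[k].round(2) for k in("wrist_force","torque")])
E
```

```text
time_s: 21.75
eef_pos: [458.0, 277.9, 180.2]
tool_rot: [-0.495, 0.686, -0.174, -0.504]
wrist_force: [-5.6, -2.9, 11.3]
finger_gap: 0.225
[array([-5.64, -2.9 , 11.3 ]), array([0.14, 0.07, 0.12])]
```

Contact: the force reads 11 N upward at TCP z 180.2, which puts the grid at about 27 mm. I'll ease most of that load off.

```bash
python3 -m handwheel '[[-0.05,-0.03,0,0,0,0,-1],[-0.1,-0.06,0,0,0,0,-1],[-0.15,-0.09,0,0,0,0,-1],[-0.15,-0.09,0,0,0,0,-1],[-0.15,-0.09,0,0,0,0,-1],[-0.15,-0.09,0,0,0,0,-1],[-0.15,-0.09,0,0,0,0,-1],[-0.15,-0.09,0,0,0,0,-1],[-0.15,-0.09,0,0,0,0,-1],[-0.15,-0.09,0,0,0,0,-1]]'
python3 - <<'E'
from h import *
print([readout.sense()[k].round(2) for k in("wrist_force","torque")])
for n in("wrist","scene"): cv2.imwrite(f"pics/{n}6.png",read_camera(n))
a=cv2.imread("pics/wrist6.png");b=cv2.imread("pics/scene6.png")[100:220,350:470]
cv2.imwrite("pics/v6.png",np.hstack([a[:,160:],cv2.resize(b,(400,420),interpolation=cv2.INTER_CUBIC)]))
E
```

```text
time_s: 23.0
eef_pos: [456.7, 277.5, 179.9]
tool_rot: [-0.494, 0.685, -0.175, -0.505]
wrist_force: [-1.2, -1.1, 4.0]
finger_gap: 0.223
[array([-1.18, -1.05,  3.99]), array([ 0.15, -0.15, -0.02])]
```

View pics/v6.png

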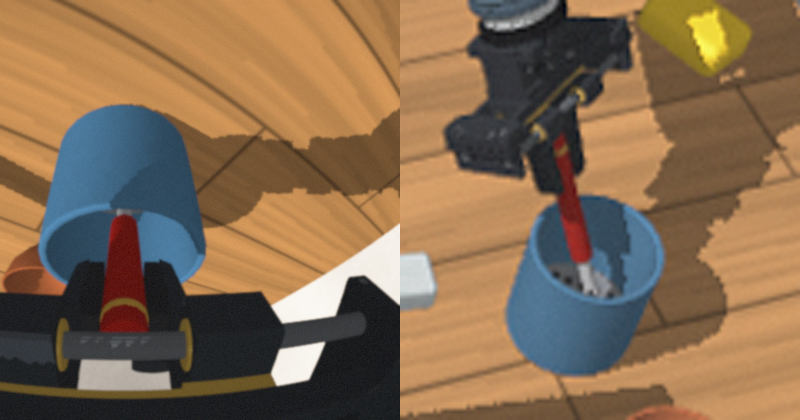

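It rests on the grid with a light 4 N load, loop inside and handle close to the rim. I'll release slowly and back out along the tool axis.

```bash
python3 -m handwheel '[[0,0,0,0,0,0,-0.52],[0,0,0,0,0,0,-0.48],[0,0,0,0,0,0,-0.44],[0,0,0,0,0,0,-0.4],[0,0,0,0,0,0,-0.3],[0,0,0,0,0,0,-0.2],[0,0,0,0,0,0,0],[0,0,0,0,0,0,0.2],[0,0,0,0,0,0,0.2],[0,0,0,0,0,0,0.2]]' && python3 -m handwheel '[[-0.5,0,0,0,0,0,0.2],[-1,0,0,0,0,0,0.2],[-2,0,0,0,0,0,0.2],[-3,0,0,0,0,0,0.2],[-4.5,0,0,0,0,0,0.2],[-6,0,0,0,0,0,0.2],[-8,0,0,0,0,0,0.2],[-10,0,0,0,0,0,0.2],[-12,0,0,0,0,0,0.2],[-12,0,0,0,0,0,0.2]]'
python3 - <<'E'
from h import *
for n in("wrist","scene"): cv2.imwrite(f"pics/{n}7.png",read_camera(n))
a=cv2.imread("pics/wrist7.png");b=cv2.imread("pics/scene7.png")
cv2.imwrite("pics/v7.png",np.hstack([a[:,160:],cv2.resize(b[100:300,200:440],(400,420),interpolation=cv2.INTER_CUBIC)]))
E
```

```text
time_s: 24.35
eef_pos: [456.7, 277.5, 179.9]
tool_rot: [-0.494, 0.685, -0.175, -0.505]
wrist_force: [-0.4, 0.2, -0.3]
finger_gap: 0.602
time_s: 25.6
eef_pos: [405.8, 246.2, 286.0]
tool_rot: [-0.495, 0.686, -0.174, -0.504]
wrist_force: [0.3, 0.2, 0.1]
finger_gap: 0.6
```

View pics/v7.png

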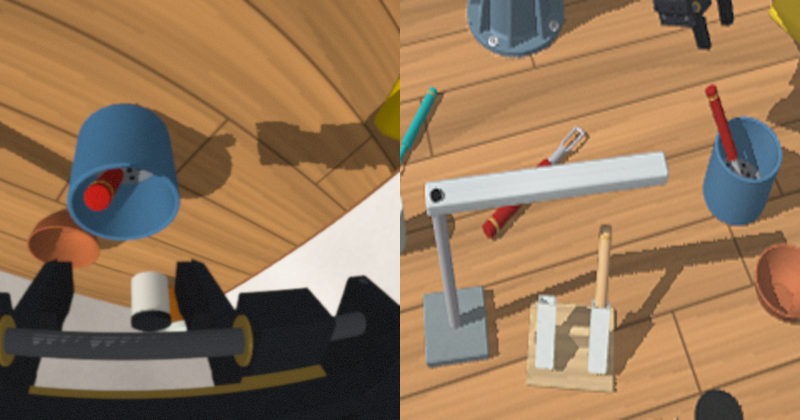

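The tool leans in the crock, loop on the grid and handle well above the rim. The stand and spare are in place and the gripper is clear. I'll run one numeric check of the stand, spare, lamp foot, bowl and tumbler, then hand in.

Run:
```python
from h import *
a=cv2.imread("pics/scene0.png",0);b=read_camera("scene");g=cv2.cvtColor(b,cv2.COLOR_BGR2GRAY)
for n,(x0,y0,x1,y1) in dict(stand=(275,244,332,288),spare=(312,205,330,250),lamp=(212,235,255,276),bowl=(412,215,456,252),tumbler=(176,188,206,224)).items():
    r=cv2.matchTemplate(g[y0-6:y1+6,x0-6:x1+6],a[y0:y1,x0:x1],cv2.TM_CCOEFF_NORMED);_,m,_,l=cv2.minMaxLoc(r);print(n,round(m,3),(l[0]-6,l[1]-6))
d=cv2.absdiff(b,cv2.imread("pics/scene7.png"))[150:220,380:440];print("crock change since last",d.max())
arm.finish_job();print(readout.sense()["time_s"])
```

```text
stand 0.985 (0, 0)
spare 0.914 (0, 0)
lamp 0.997 (0, 0)
bowl 0.998 (0, 0)
tumbler 0.998 (0, 0)
crock change since last 38
the job is handed in; nothing more can be done
the job is handed in; nothing more can be done
```

The red-handled trimmer is in the blue crock, loop end down, leaning with its handle above the rim. The job was handed in at about 26 s of the 51 s allowed.

- **Grasp and draw:** I gripped the handle end-on, centred between the fingers, and drew it straight out along the sleeve. The stand did not move in the picture taken mid-pull.
- **Placing:** I lowered it until I felt the grid at about 27 mm height, where the force briefly reached about 12–13 N. I eased that to about 4 N, opened the jaws slowly and backed out along the tool.
- **Final checks:** The stand, spare, lamp foot, bowl and tumbler all show 0 px of shift against the first picture. The spare's image match is lower (0.91), probably because its background and shadow changed now that the trimmer is gone. The gripper was open and clear, reading about 0 N.
- **Not settled:** The crock area differed by up to 38 grey levels between the last two scene pictures. I took this for image noise or shadow and did not look into it, so a slight settling of the tool is not ruled out. No verdict was reported.

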